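# Lay down the page clips of a copy board

### The arm

A 7-joint arm with a two-finger parallel gripper is mounted at the origin on the work surface. World frame = base frame: x ahead of the robot, y to its left, z up, the work surface at z = 0. Lengths are in mm, angles in rad, forces in N, time in s.
With the tool pointing down it reaches from about 400 to 850 mm from the base axis. Payload 10.4 kg.
Tool frame: the origin (TCP) lies at the centre of the arm's flange, where the gripper is bolted on; the fingertips stand 173 mm ahead of it and the grasp point (between the pads) lies 155 mm ahead of it; z points along the fingers, y is the line along which they close (so a half turn about z gives the same grasp; the last joint's range is limited). The gripper opens to 85 mm and grips with 20 to 120 N. Pads are 22 mm wide; open, the fingers measure 114 mm over their backs; the gripper's body (76 mm by 85 mm) begins 54 mm behind the grasp point. The pads swing forward as they close: fully open they stand 13 mm farther back than shut.
Start: joints at [-1.372, 0.332, -0.065, 1.46, 0.022, 1.35, -0.088], TCP at [137.476, 609.699, 404.738] pointing down, gripper open.
Joint ranges: [-2.6, 2.6], [-0.5, 2.12], [-1.47, 1.34], [0.16, 2.42], [-1.27, 4.41], [0.06, 2.06], [-2.6, 2.6]. Speed limits (rad/s): [2.22, 2.22, 2.79, 2.79, 3.14, 3.14, 3.14].

### API

Orientations are given as a unit quaternion [w, x, y, z].
In Python, from station import * gives the robot as it stands.
- The arm moves only by the tool send_rows, never from a script. Its argument "plan" is a list of rows, each an object with "linear": the shift along the tool's x, y, z in m, a list of three; "twist": the turn about the tool's z in rad; "claw": the opening, from -1 (shut) to 1 (fully open). In form: [{"linear": [dx, dy, dz], "twist": twist, "claw": claw}, ...]. A call has exactly 10 rows; each row is the pose to reach, as a shift and turn from the pose commanded when the call began, along the tool's axes at that moment; what a row does not reach only later rows make up. A row lasts 1/8 s, in which the tool goes at most 62.5 mm and 10.7 degrees, less where a joint would pass 70% of its speed; a pose out of reach is approached as far as the arm can. A call with a gripper value outside its range is refused whole. The fingers move at their own pace and stop on an object; the grip force is fixed at half the most. Time passes only in rows, so rows that repeat a pose let the fingers close, or fill a call up. It gives the time, the measured TCP pose, the force, the opening and the grip force at its end, in the units of the state.
- read_state(): the state, without advancing time (a new reading comes with each control period).
- capture(name): name is "side" or "top"; returns the picture (480x640x3 uint8, red, green, blue); there is no depth.
- camera_params(name): a dict with "fx", "fy", "cx", "cy" (pixels), "dist_coeffs" ([k1, k2, p1, p2, k3] as OpenCV has them; the pictures are not rectified), "pose" (4x4, takes a point from camera to world coordinates). Camera axes: x right, y up, looking along -z (the intrinsics and any distortion apply to the point x, -y, -z); pixel columns grow to the right and rows downward; lengths in mm; the calibration is good to about 2 mm. A picture is of the moment at which its call begins. camera_params takes no time and is no camera call.
- finish_job(): hands the job in; it is judged then, once.
The state is a dict: "time": time; "qpos": joint angles; "qvel": joint speeds; "joint_efforts": joint torques, N m; "ee_pos": TCP position; "eef_rot": TCP orientation; "wrist_force": force on the tool from outside, world axes, zero at the start; "ft_torque": the same for the moment, N m; "gripper_width": opening from 0.0 (shut) to 1.0 (fully open); "gripper_force": force on a finger pad.
Only numpy, scipy, OpenCV 4.12 (cv2) and the standard library are available. Lean on these libraries where they do the work, as an engineer would, in place of code of your own. Each camera call takes 0.05 s, during which the arm holds its last target. There are 200 camera calls.

### The job

The old album page on the copy board must lie flat for photographing: run your fingertips lightly along the row of five hinged steel clips, from the first clip (leftmost as seen from the robot) to the last, starting from their hinged ends, so that one after another each clip is pressed down flat on the page. Only touch the clips, never pull one up, pick nothing up, leave the loupe, weight, brush, flask, jar, mug and tin where they are, and finish with the hand clear of everything.

Things in the scene. Friction and masses are not known exactly. Their poses are not given: they have to be found in the camera images.
- board: fixed plywood copy board, 260 (its x, from -140 to +120) x 330 (its y) x 18 mm, flat on the table, bearing an album page 2 mm thick (top 20 mm above the table). Origin: on its underside. Five plain steel clips in a straight row along board y, at board x = -55 mm, on the page margin nearest the robot; hinges at board y = +106, +62, +18, -26, -70 mm for clips 1 to 5, free ends 36 mm further to -y
- row_start (a point): where the row begins: above the hinge of clip 1 (board x -55, y +106 mm), at the height of the flat clips' tops, 23.5 mm above the table. Each clip is a plate 28 mm wide (board x), 36 mm long, 3 mm thick, hinged at its +y end about an axis along board x; gaps of 8 mm between clips. Fixed to the board; its axes are the board's
- row_end (a point): where the row ends: 36 mm past the hinge of clip 5 (board x -55, y -106 mm), 23.5 mm above the table. A raised clip slopes up from its hinge like a ramp towards row_end: a fingertip sliding from row_start to row_end 1 to 2 mm above the flat clips' tops runs up each ramp and presses it down. Nothing in the row stands above flat clips but raised clips
- clip1 (a joint): angle of clip 1 in rad (clip 1 is the first of the row, at the board's +y end; clip 5 the last): 0 = flat on the page, growing as its free end rises, 0.25 to 0.45 at the start. A stiff hinge (about 1 N at the free end moves it); it stays where it is left
- clip2 (a joint): angle of clip 2 in rad (clip 1 is the first of the row, at the board's +y end; clip 5 the last): 0 = flat on the page, growing as its free end rises, 0.25 to 0.45 at the start. A stiff hinge (about 1 N at the free end moves it); it stays where it is left
- clip3 (a joint): angle of clip 3 in rad (clip 1 is the first of the row, at the board's +y end; clip 5 the last): 0 = flat on the page, growing as its free end rises, 0.25 to 0.45 at the start. A stiff hinge (about 1 N at the free end moves it); it stays where it is left
- clip4 (a joint): angle of clip 4 in rad (clip 1 is the first of the row, at the board's +y end; clip 5 the last): 0 = flat on the page, growing as its free end rises, 0.25 to 0.45 at the start. A stiff hinge (about 1 N at the free end moves it); it stays where it is left
- clip5 (a joint): angle of clip 5 in rad (clip 1 is the first of the row, at the board's +y end; clip 5 the last): 0 = flat on the page, growing as its free end rises, 0.25 to 0.45 at the start. A stiff hinge (about 1 N at the free end moves it); it stays where it is left
- clip1_end (a point): middle of the upper edge of the free end of clip 1; moves with the clip; 23.5 mm above the table when flat
- clip2_end (a point): middle of the upper edge of the free end of clip 2; moves with the clip; 23.5 mm above the table when flat
- clip3_end (a point): middle of the upper edge of the free end of clip 3; moves with the clip; 23.5 mm above the table when flat
- clip4_end (a point): middle of the upper edge of the free end of clip 4; moves with the clip; 23.5 mm above the table when flat
- clip5_end (a point): middle of the upper edge of the free end of clip 5; moves with the clip; 23.5 mm above the table when flat
- loupe: black loupe, 42 mm across, 34 mm tall, standing on the page beyond the row of clips; origin at the centre of its underside. Leave alone
- weight: small brass weight, upright cylinder 30 mm across, 25 mm tall, standing on the board's bare near margin beside the row; origin at the centre of its underside. Leave alone
- brush: dusting brush, 170 mm long, lying on the table in front of the board. Leave alone
- flask: corked green glass flask, 80 mm across, 114 mm tall, on the table behind the board. Leave alone
- jar: jar with a white lid, 64 mm across, 100 mm tall, left of the board. Leave alone
- mug: white mug, 80 mm across, 90 mm tall, right of the board. Leave alone
- tin: flat aluminium tin, 90 x 60 x 30 mm, left of the board. Leave alone

How it is judged:
By the outcome, as a careful person would: the job done as asked, in the order asked, and still so for the second after the job is handed in, with the robot touching nothing.
It also fails if it takes over 42 s, if anything falls off the work surface, if the arm or the gripper's body presses on something with over 40 N, if the wrist force passes 120 N, or if a joint passes its speed limit or range.

## Working session

There is one attempt and no reset: what is moved stays moved. The work goes in short steps, Python scripts to look and compute and a tool call to move; the robot and the scene stay as the last step left them, time stands still between calls to the robot, and variables do not carry over. Pictures are saved under pics/ and viewed, at most 10 in all, crops included, and the job is handed in when it is done.

Besides the shell and the picture viewer there is one more tool, called after "Call:" by a JSON object that holds its "api" and its "payload". send_rows: Moves the arm, as the interface text tells. Its arguments: {"type":"object","properties":{"plan":{"type":"array"}},"required":["plan"]}

```bash
mkdir -p pics
cat > h.py <<'E'
from station import *
import numpy as np, cv2
def snap(cam,name):
    im=capture(cam); cv2.imwrite(f'pics/{name}.png',cv2.cvtColor(im,cv2.COLOR_RGB2BGR)); return im
def ray(cam,px,z):
    p=camera_params(cam);K=np.array([[p['fx'],0,p['cx']],[0,p['fy'],p['cy']],[0,0,1]])
    u=cv2.undistortPoints(np.array([[px]],float),K,np.array(p['dist_coeffs'],float))[0,0]
    T=np.array(p['pose']);d=T[:3,:3]@np.array([u[0],-u[1],-1]);o=T[:3,3]
    return o+d*(z-o[2])/d[2]
def proj(cam,P):
    p=camera_params(cam);K=np.array([[p['fx'],0,p['cx']],[0,p['fy'],p['cy']],[0,0,1]])
    T=np.linalg.inv(np.array(p['pose']));c=T[:3,:3]@np.array(P,float)+T[:3,3]
    return cv2.projectPoints(np.array([[c[0],-c[1],-c[2]]]),np.zeros(3),np.zeros(3),K,np.array(p['dist_coeffs'],float))[0][0,0]
E
python3 - <<'E'
from h import *
for c in('top','side'): snap(c,c+'0'); print(np.round(camera_params(c)['pose'],2))
s=read_state();print(s)
E
```

```text
[[-1.00000e-02  9.80000e-01 -1.90000e-01  3.30580e+02]
 [-1.00000e+00 -1.00000e-02 -1.00000e-02 -1.42900e+01]
 [-1.00000e-02  1.90000e-01  9.80000e-01  1.46041e+03]
 [ 0.00000e+00  0.00000e+00  0.00000e+00  1.00000e+00]]
[[ 7.6000e-01  4.5000e-01 -4.6000e-01  7.3760e+01]
 [-6.5000e-01  5.3000e-01 -5.5000e-01 -6.3537e+02]
 [-1.0000e-02  7.2000e-01  6.9000e-01  8.1418e+02]
 [ 0.0000e+00  0.0000e+00  0.0000e+00  1.0000e+00]]
{'time': 0.1, 'qpos': array([-1.3716153 ,  0.33277941, -0.06470359,  1.46081834,  0.02159399,
        1.34990124, -0.08847056]), 'qvel': array([ 0.00034126, -0.00102383,  0.00243356, -0.00346615, -0.00073234,
        0.00167337,  0.00118799]), 'joint_efforts': array([ 1.57151309e-03, -6.26741266e+01,  4.93966439e-02, -3.92431247e+01,
        1.63520698e-02,  6.81741963e-03, -8.99382201e-06]), 'ee_pos': array([137.44567149, 609.5880729 , 404.03227047]), 'eef_rot': array([-4.36118619e-05,  1.10638566e-01,  9.93860524e-01, -6.04032484e-04]), 'wrist_force': array([-0.17707218, -0.35978136,  0.35110863]), 'ft_torque': array([0.02771451, 0.03821846, 0.00369045]), 'gripper_force': 0.0, 'gripper_width': 1.0036347783816968}
```

View pics/top0.png

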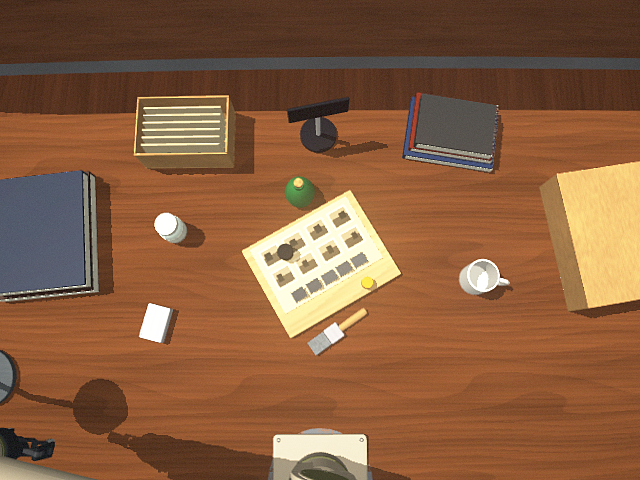

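View pics/side0.png

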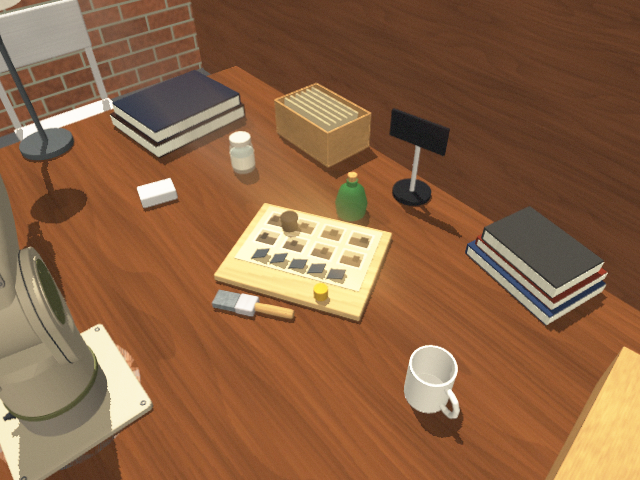

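The top view shows the board's corners near (291,336), (400,272), (350,192) and (243,252). The clips run from (298,296) to (360,260), with the weight at (368,283) and the loupe at (286,252). I'll enlarge both views.

Run:
```python
import cv2
a=cv2.imread('pics/top0.png')[180:345,235:410]; cv2.imwrite('pics/top0c.png',cv2.resize(a,None,fx=3.6,fy=3.6,interpolation=cv2.INTER_CUBIC)[:600])
a=cv2.imread('pics/side0.png')[200:315,212:400]; cv2.imwrite('pics/side0c.png',cv2.resize(a,None,fx=4,fy=4,interpolation=cv2.INTER_CUBIC))
```

```text
(no output)
```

View pics/top0c.png

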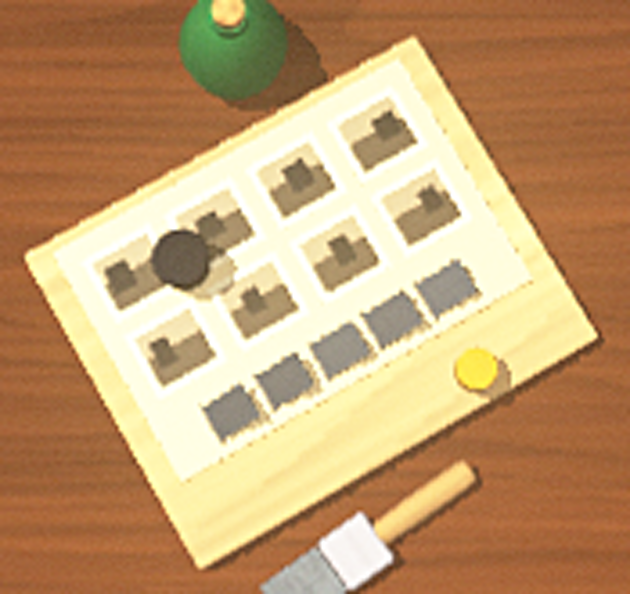

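View pics/side0c.png

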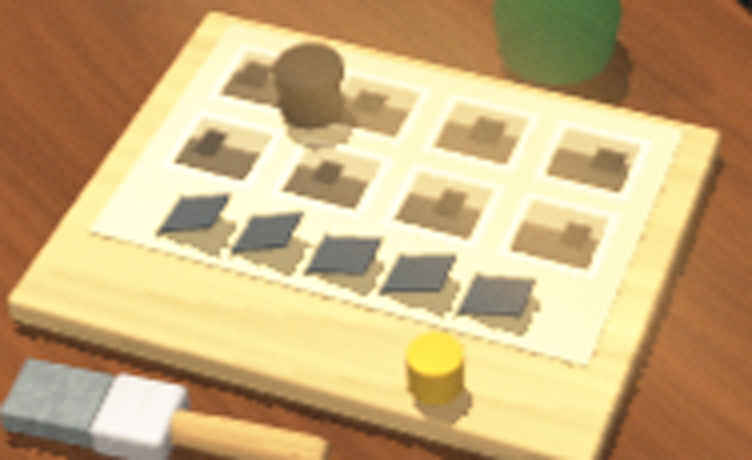

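The crops give the board corners. In the top crop they are FL (26,256), FR (415,38), NR (601,339) and NL (202,568), and the side crop shows FL (210,12), FR (718,130) and NL (12,303). All five clips are raised, with their free ends towards the right.

```bash
cat > fit.py <<'E'
from h import *
from scipy.optimize import least_squares
t=lambda x,y:np.array([235+x/3.6,180+y/3.6]); s=lambda x,y:np.array([212+x/4,200+y/4])
FL,FR,NR,NL=(120,165,18),(120,-165,18),(-140,-165,18),(-140,165,18)
obs=[('top',FL,t(26,256)),('top',FR,t(415,38)),('top',NR,t(601,339)),('top',NL,t(202,568)),('side',FL,s(210,12)),('side',FR,s(718,130)),('side',NL,s(12,303))]
def W(P,v): c,n=np.cos(v[2]),np.sin(v[2]); return np.array([v[0]+c*P[0]-n*P[1],v[1]+n*P[0]+c*P[1],P[2]])
f=lambda v:np.concatenate([proj(c,W(P,v))-o for c,P,o in obs])
def go(): return least_squares(f,[550,0,-.5])
E
python3 - <<'E'
from fit import *
r=go();v=r.x;print(v,np.degrees(v[2]));print(np.round(r.fun.reshape(-1,2),1))
for n,P in dict(start=(-55,106,23.5),end=(-55,-106,23.5),pre=(-55,125,23.5)).items():
    print(n,W(P,v).round(1),(proj('top',W(P,v))-[235,180])*3.6,(proj('side',W(P,v))-[212,200])*4)
c,n=np.cos(v[2]),np.sin(v[2]);R=np.array([[c,n],[-n,c]])
for nm,p,z in(('weight',t(477,370),43),('loupe',t(183,260),54)): print(nm,R@(ray('top',p,z)[:2]-v[:2]))
from scipy.spatial.transform import Rotation as Ro
print(Ro.from_quat(read_state()['eef_rot'],scalar_first=True).as_matrix().round(3))
E
```

```text
[ 5.54643077e+02 -2.86665615e+00  5.19980169e-01] 29.792669090189218
[[-0.7 -0.2]
 [ 0.2 -1.4]
 [ 0.1 -0.9]
 [-0.3  0.7]
 [-0.2  0.2]
 [ 1.3  0.9]
 [-1.7  0.3]]
start [454.2  61.8  23.5] [213.52770542 423.17171958] [171.81135287 217.15759897]
end [ 559.6 -122.2   23.5] [470.26592104 274.35046736] [533.56837638 313.03249855]
pre [444.8  78.3  23.5] [190.2233483  436.65852436] [141.11821111 209.01127914]
weight [-117.58832731  -72.29179961]
loupe [52.37867775 67.6618511 ]
[[-0.976  0.22  -0.   ]
 [ 0.22   0.976 -0.001]
 [-0.    -0.001 -1.   ]]
```

The predicted hinge of clip 1 and the row end land on the seen clip edges, so the fit is good. Next I move above the start with the fingers shut and tool y along the row.

Call:
{"api": "send_rows", "payload": {"plan": [{"linear": [-0.042,-0.045,0],"twist": -0.074,"claw": -1},{"linear": [-0.084,-0.09,0],"twist": -0.148,"claw": -1},{"linear": [-0.125,-0.135,0],"twist": -0.222,"claw": -1},{"linear": [-0.167,-0.18,0],"twist": -0.297,"claw": -1},{"linear": [-0.208,-0.226,0],"twist": -0.371,"claw": -1},{"linear": [-0.25,-0.271,0],"twist": -0.445,"claw": -1},{"linear": [-0.292,-0.316,0],"twist": -0.52,"claw": -1},{"linear": [-0.334,-0.361,0],"twist": -0.594,"claw": -1},{"linear": [-0.375,-0.406,0],"twist": -0.668,"claw": -1},{"linear": [-0.417,-0.451,0],"twist": -0.742,"claw": -1}]}}

```text
time: 1.35
ee_pos: [445.5, 76.0, 404.7]
eef_rot: [0.0, -0.258, 0.966, 0.0]
wrist_force: [1.9, 1.1, 0.2]
gripper_width: 0.0
gripper_force: 0.0
```

```bash
cat > st.py <<'E'
from fit import *
from scipy.spatial.transform import Rotation as Ro
v=go().x;s=read_state();M=Ro.from_quat(s['eef_rot'],scalar_first=True).as_matrix()
c,n=np.cos(v[2]),np.sin(v[2]);d=s['ee_pos'][:2]-v[:2]
print(s['time'],s['ee_pos'].round(1),'board xy',np.round([c*d[0]+n*d[1],-n*d[0]+c*d[1]],1),'tipz',(s['ee_pos']+173*M[:,2])[2].round(1),'F',s['wrist_force'].round(1),'w',round(s['gripper_width'],2),s['qpos'].round(2))
print('tool y angle vs board y deg',np.degrees(np.arctan2(M[1,1],M[0,1])-v[2]).round(1)-90,'toolz',M[:,2].round(3))
E
python3 st.py
```

```text
1.35 [445.5  76.  404.7] board xy [-55.5 122.7] tipz 231.7 F [1.9 1.1 0.2] w 0.0 [-0.78 -0.09  0.49  1.92  0.04  1.3   1.79]
tool y angle vs board y deg 0.20000000000000284 toolz [ 0.  0. -1.]
```

Call:
{"api": "send_rows", "payload": {"plan": [{"linear": [0,0.004,0.03],"twist": 0,"claw": -1},{"linear": [0,0.004,0.06],"twist": 0,"claw": -1},{"linear": [0,0.004,0.09],"twist": 0,"claw": -1},{"linear": [0,0.004,0.12],"twist": 0,"claw": -1},{"linear": [0,0.004,0.14],"twist": 0,"claw": -1},{"linear": [0,0.004,0.16],"twist": 0,"claw": -1},{"linear": [0,0.004,0.17],"twist": 0,"claw": -1},{"linear": [0,0.004,0.18],"twist": 0,"claw": -1},{"linear": [0,0.004,0.185],"twist": 0,"claw": -1},{"linear": [0,0.004,0.185],"twist": 0,"claw": -1}]}}

```text
time: 2.6
ee_pos: [443.1, 81.5, 219.7]
eef_rot: [-0.0, -0.257, 0.966, -0.0]
wrist_force: [0.3, 0.5, -1.2]
gripper_width: -0.003
gripper_force: 0.0
```

```bash
python3 st.py
python3 - <<'E'
from h import *
a=snap('side','side1')[140:290,190:390]
cv2.imwrite('pics/side1c.png',cv2.cvtColor(cv2.resize(a,None,fx=4,fy=4,interpolation=cv2.INTER_CUBIC),cv2.COLOR_RGB2BGR))
s=read_state()['ee_pos']
for l in(160,173,186): print(l,(proj('side',[s[0],s[1],s[2]-l])-[190,140])*4)
E
```

```text
2.6 [443.1  81.5 219.7] board xy [-54.9 128.6] tipz 46.7 F [ 0.3  0.5 -1.2] w -0.0 [-0.76  0.16  0.51  2.13 -0.1   0.88  1.9 ]
tool y angle vs board y deg 0.0 toolz [-0. -0. -1.]
160 [215.80851239 400.32153213]
173 [218.59442599 417.30564447]
186 [221.33636384 434.01354801]
```

View pics/side1c.png

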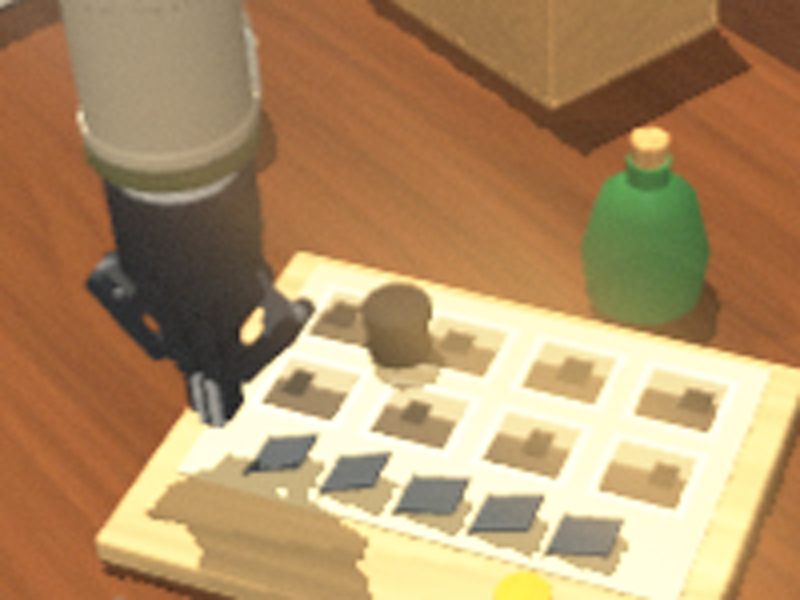

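The tips, at about (213,423) in the crop, match the 173 mm tip length within a pixel or two, and the fingers line up with the row. I'll lower them to about 1.2 mm above the flat tops and begin sliding.

Call:
{"api": "send_rows", "payload": {"plan": [{"linear": [0,0,0.008],"twist": 0,"claw": -1},{"linear": [0,0,0.016],"twist": 0,"claw": -1},{"linear": [0,0,0.02],"twist": 0,"claw": -1},{"linear": [0,0,0.022],"twist": 0,"claw": -1},{"linear": [0,-0.004,0.022],"twist": 0,"claw": -1},{"linear": [0,-0.009,0.022],"twist": 0,"claw": -1},{"linear": [0,-0.014,0.022],"twist": 0,"claw": -1},{"linear": [0,-0.019,0.022],"twist": 0,"claw": -1},{"linear": [0,-0.024,0.022],"twist": 0,"claw": -1},{"linear": [0,-0.029,0.022],"twist": 0,"claw": -1}]}}

```text
time: 3.9
ee_pos: [457.7, 56.0, 197.8]
eef_rot: [0.0, -0.257, 0.966, 0.0]
wrist_force: [-1.0, 0.2, 1.1]
gripper_width: 0.002
gripper_force: 0.8
```

```bash
python3 st.py
```

```text
3.9 [457.7  56.  197.8] board xy [-54.8  99.3] tipz 24.8 F [-1.   0.2  1.1] w 0.0 [-0.69  0.23  0.52  2.12 -0.15  0.83  2.01]
tool y angle vs board y deg 0.0 toolz [ 0.  0. -1.]
```

Call:
{"api": "send_rows", "payload": {"plan": [{"linear": [0,-0.005,0],"twist": 0,"claw": -1},{"linear": [0,-0.01,0],"twist": 0,"claw": -1},{"linear": [0,-0.015,0],"twist": 0,"claw": -1},{"linear": [0,-0.02,0],"twist": 0,"claw": -1},{"linear": [0,-0.025,0],"twist": 0,"claw": -1},{"linear": [0,-0.03,0],"twist": 0,"claw": -1},{"linear": [0,-0.035,0],"twist": 0,"claw": -1},{"linear": [0,-0.04,0],"twist": 0,"claw": -1},{"linear": [0,-0.045,0],"twist": 0,"claw": -1},{"linear": [0,-0.05,0],"twist": 0,"claw": -1}]}}

```text
time: 5.15
ee_pos: [482.5, 12.5, 197.7]
eef_rot: [0.0, -0.257, 0.966, -0.0]
wrist_force: [-0.7, 1.0, 1.1]
gripper_width: 0.002
gripper_force: 0.6
```

```bash
python3 st.py
python3 - <<'E'
from h import *
a=snap('side','side2')[140:290,190:390]
cv2.imwrite('pics/side2c.png',cv2.cvtColor(cv2.resize(a,None,fx=4,fy=4,interpolation=cv2.INTER_CUBIC),cv2.COLOR_RGB2BGR))
E
```

```text
5.15 [482.5  12.5 197.7] board xy [-55.   49.1] tipz 24.7 F [-0.7  1.   1.1] w 0.0 [-0.6   0.28  0.54  2.06 -0.19  0.84  2.14]
tool y angle vs board y deg 0.0 toolz [ 0. -0. -1.]
```

View pics/side2c.png

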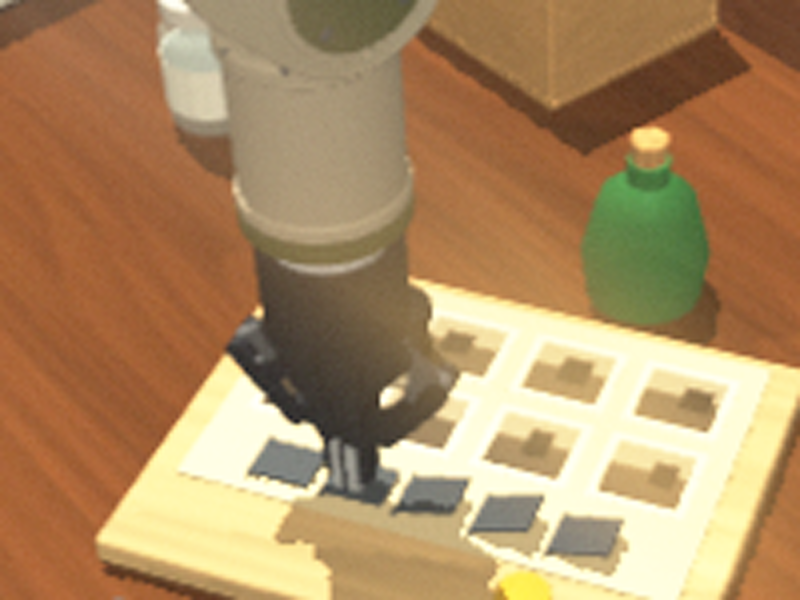

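Clip 1, near (285,462), now lies flat. Joint 7 is creeping towards its limit, so I'll turn the hand slightly while sliding.

Call:
{"api": "send_rows", "payload": {"plan": [{"linear": [0,-0.005,0],"twist": 0.02,"claw": -1},{"linear": [0,-0.01,0],"twist": 0.04,"claw": -1},{"linear": [0,-0.015,0],"twist": 0.06,"claw": -1},{"linear": [0,-0.02,0],"twist": 0.08,"claw": -1},{"linear": [0,-0.025,0],"twist": 0.1,"claw": -1},{"linear": [0,-0.03,0],"twist": 0.12,"claw": -1},{"linear": [0,-0.035,0],"twist": 0.14,"claw": -1},{"linear": [0,-0.04,0],"twist": 0.16,"claw": -1},{"linear": [0,-0.045,0],"twist": 0.18,"claw": -1},{"linear": [0,-0.05,0],"twist": 0.2,"claw": -1}]}}

```text
time: 6.45
ee_pos: [507.3, -30.9, 197.6]
eef_rot: [-0.0, -0.159, 0.987, -0.0]
wrist_force: [-0.4, 0.0, 0.8]
gripper_width: 0.0
gripper_force: 0.5
```

```bash
python3 st.py
```

```text
6.45 [507.3 -30.9 197.6] board xy [-55.   -0.8] tipz 24.6 F [-0.4  0.   0.8] w 0.0 [-0.54  0.34  0.58  2.   -0.25  0.87  2.07]
tool y angle vs board y deg -11.5 toolz [-0. -0. -1.]
```

Call:
{"api": "send_rows", "payload": {"plan": [{"linear": [-0.001,-0.0049,0],"twist": 0,"claw": -1},{"linear": [-0.002,-0.0098,0],"twist": 0,"claw": -1},{"linear": [-0.003,-0.0147,0],"twist": 0,"claw": -1},{"linear": [-0.004,-0.0196,0],"twist": 0,"claw": -1},{"linear": [-0.005,-0.0245,0],"twist": 0,"claw": -1},{"linear": [-0.006,-0.0294,0],"twist": 0,"claw": -1},{"linear": [-0.007,-0.0343,0],"twist": 0,"claw": -1},{"linear": [-0.008,-0.0392,0],"twist": 0,"claw": -1},{"linear": [-0.009,-0.0441,0],"twist": 0,"claw": -1},{"linear": [-0.01,-0.049,0],"twist": 0,"claw": -1}]}}

```text
time: 7.7
ee_pos: [532.3, -74.2, 197.6]
eef_rot: [-0.0, -0.159, 0.987, -0.0]
wrist_force: [-0.1, 0.5, 1.8]
gripper_width: -0.002
gripper_force: 0.4
```

Call:
{"api": "send_rows", "payload": {"plan": [{"linear": [-0.001,-0.0049,0],"twist": 0,"claw": -1},{"linear": [-0.002,-0.0098,0],"twist": 0,"claw": -1},{"linear": [-0.003,-0.0147,0],"twist": 0,"claw": -1},{"linear": [-0.004,-0.0196,0],"twist": 0,"claw": -1},{"linear": [-0.005,-0.0245,0],"twist": 0,"claw": -1},{"linear": [-0.006,-0.0294,0],"twist": 0,"claw": -1},{"linear": [-0.007,-0.0343,0],"twist": 0,"claw": -1},{"linear": [-0.008,-0.0392,0],"twist": 0,"claw": -1},{"linear": [-0.009,-0.0441,0],"twist": 0,"claw": -1},{"linear": [-0.01,-0.049,0],"twist": 0,"claw": -1}]}}

```text
time: 8.95
ee_pos: [557.2, -117.5, 197.6]
eef_rot: [-0.0, -0.159, 0.987, 0.0]
wrist_force: [0.3, 0.5, 0.7]
gripper_width: 0.0
gripper_force: 0.3
```

```bash
python3 st.py
```

```text
8.95 [ 557.2 -117.5  197.6] board xy [ -54.8 -100.8] tipz 24.6 F [0.3 0.5 0.7] w 0.0 [-0.35  0.47  0.58  1.84 -0.32  0.92  2.27]
tool y angle vs board y deg -11.5 toolz [-0.  0. -1.]
```

Call:
{"api": "send_rows", "payload": {"plan": [{"linear": [-0.001,-0.0049,0],"twist": 0,"claw": -1},{"linear": [-0.002,-0.0098,0],"twist": 0,"claw": -1},{"linear": [-0.003,-0.0147,0],"twist": 0,"claw": -1},{"linear": [-0.0045,-0.022,0],"twist": 0,"claw": -1},{"linear": [-0.0045,-0.022,-0.01],"twist": 0,"claw": -1},{"linear": [-0.0045,-0.022,-0.03],"twist": 0,"claw": -1},{"linear": [-0.0045,-0.022,-0.06],"twist": 0,"claw": -1},{"linear": [-0.0045,-0.022,-0.1],"twist": 0,"claw": -1},{"linear": [-0.0045,-0.022,-0.14],"twist": 0,"claw": -1},{"linear": [-0.0045,-0.022,-0.18],"twist": 0,"claw": -1}]}}

```text
time: 10.2
ee_pos: [567.8, -136.6, 380.6]
eef_rot: [0.001, -0.159, 0.987, 0.0]
wrist_force: [1.0, 1.3, -0.4]
gripper_width: -0.002
gripper_force: 0.0
```

```bash
python3 st.py
python3 - <<'E'
from h import *
a=snap('side','side3')[200:315,212:400]
cv2.imwrite('pics/side3c.png',cv2.cvtColor(cv2.resize(a,None,fx=4,fy=4,interpolation=cv2.INTER_CUBIC),cv2.COLOR_RGB2BGR))
E
```

```text
10.2 [ 567.8 -136.6  380.6] board xy [ -55.1 -122.6] tipz 207.6 F [ 1.   1.3 -0.4] w -0.0 [-0.39  0.29  0.67  1.64 -0.19  1.28  2.2 ]
tool y angle vs board y deg -11.5 toolz [ 0.001  0.    -1.   ]
```

View pics/side3c.png

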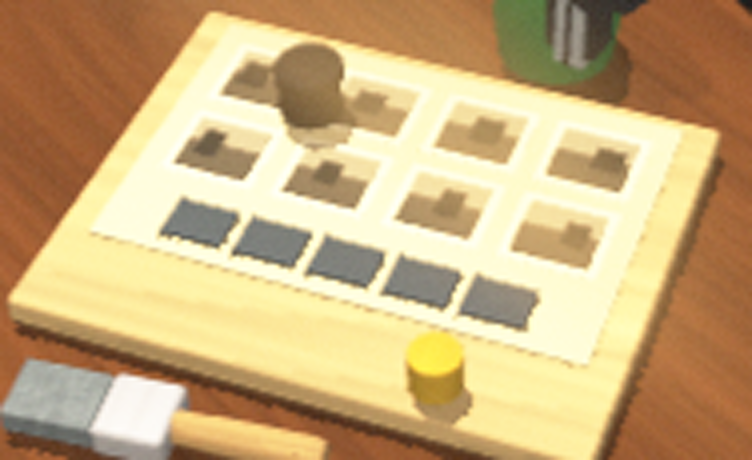

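All five clips, from (200,222) to (500,300), lie flat with no shadows. The loupe, weight and brush haven't moved, and the hand is high and clear. I'll let the arm settle, then hand in.

Call:
{"api": "send_rows", "payload": {"plan": [{"linear": [0,0,-0.01],"twist": 0,"claw": -1},{"linear": [0,0,-0.01],"twist": 0,"claw": -1},{"linear": [0,0,-0.01],"twist": 0,"claw": -1},{"linear": [0,0,-0.01],"twist": 0,"claw": -1},{"linear": [0,0,-0.01],"twist": 0,"claw": -1},{"linear": [0,0,-0.01],"twist": 0,"claw": -1},{"linear": [0,0,-0.01],"twist": 0,"claw": -1},{"linear": [0,0,-0.01],"twist": 0,"claw": -1},{"linear": [0,0,-0.01],"twist": 0,"claw": -1},{"linear": [0,0,-0.01],"twist": 0,"claw": -1}]}}

```text
time: 11.5
ee_pos: [568.2, -136.6, 387.7]
eef_rot: [0.0, -0.159, 0.987, 0.0]
wrist_force: [-0.4, 0.4, 0.0]
gripper_width: 0.001
gripper_force: 0.0
```

```bash
python3 -c "
from station import *
print(finish_job())"
```

```text
the job is handed in; nothing more can be done
None
```

I pressed all five clips down flat in order, from the first to the last; the loupe, weight and brush look unmoved in the last picture, the hand finished clear, and the job was handed in at about 11.5 s.

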